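Unlock a spent gas-purifier cartridge and pack it in the return pot

TASK

The tall cartridge in the gas-purifier manifold is spent: pull its knurled spring collar up, turn it anticlockwise to the release position and let it drop fully home there, then lift the cartridge straight out. Stand it upright, right down on the bottom, in the one free place of the round steel pot, packed with the six short spent cartridges, which stay standing, and let go. Do not knock over the bottles and the beaker.

Things in the scene. Friction and masses are not known exactly. Their poses are not given: they have to be found in the camera images.
- collar_lift (a joint): how far the spring collar is pulled up, m: 0 = fully home (down), 0.012 = upper stop. A spring pushes it down: about 6.5 N starts it, 12.5 N holds it at the stop. Two notches in its bottom rim sit over fixed guide pins: it must be up at least 8 mm (best 10 to 11) to turn, and it springs back home only where notches meet the pins, at the two ends of its turn.
- collar_turn (a joint): angle of the collar, rad, anticlockwise seen from above: 0 = locked (its two inward lugs lie over the cartridge's ears), 1.047 (60 degrees, a hard stop) = released (lugs clear of the ears). It cannot turn while it is down; between the ends it stays up on the pins and drops only above about 0.97. Light friction, 0.05 N m.
- collar (a point): on the axis of the collar, level with its upper edge; moves with it, z up. The collar: a dark knurled steel ring, 58 mm outer diameter, 32 mm high, axis vertical. Home, this point is 102 mm above the bench; the cartridge's head stands 27 mm above it through the ring's middle. Grip the ring from above, fingers outside; within 70 mm of the axis nothing else stands above the block's top.
- manifold: gas-purifier manifold, fixed to the bench: grey metal block 72 x 182 mm, top face 66 mm above the bench (4 mm under the collar's bottom rim), on a 100 x 216 mm foot plate. Origin: centre of its underside, z up, y along its length. The collar's axis is at y = +45 mm, a small dial gauge (top about 120 mm above the bench) at y = -62 mm, hose barbs at both ends.
- cartridge: tall cartridge, loose, about 0.16 kg, 121 mm long; origin at the centre of its foot, z to its head. Body 30 mm diameter, bevelled foot; flange with two ears 48 mm across at 74 to 80 mm; grip head 26 mm diameter from 80 mm up. Locked, its foot is 8.5 mm above the bench in a 33 mm bore, and only the head's top 27 mm stand above the collar. Lifted 100 mm, its foot is clear of the collar.
- pot: the round steel pot, fixed: inner diameter 97 mm, outer 104 mm, rim 62 mm above the bench, inner floor 4 mm above the bench. Origin: centre of its underside, z up. Inside stand six short cartridges (one in the middle, five round it) in a hexagonal pack of seven places.
- gap (a point): the free seventh place: the point on the pot's inner floor, 31.5 mm from the pot's middle, where the centre of the tall cartridge's foot belongs (z up). About 1.5 mm of room round the 30 mm body; the short ones have bevelled tops and can be nudged.
- short_0: short plain cartridge, loose, 30 mm diameter, 68 mm tall, no ears; origin at the centre of its foot, z up; stands in the pot (middle), top 72 mm above the bench
- short_1: short plain cartridge, loose, 30 mm diameter, 68 mm tall, no ears; origin at the centre of its foot, z up; stands in the pot (outer place), top 72 mm above the bench
- short_2: short plain cartridge, loose, 30 mm diameter, 68 mm tall, no ears; origin at the centre of its foot, z up; stands in the pot (outer place), top 72 mm above the bench
- short_3: short plain cartridge, loose, 30 mm diameter, 68 mm tall, no ears; origin at the centre of its foot, z up; stands in the pot (outer place), top 72 mm above the bench
- short_4: short plain cartridge, loose, 30 mm diameter, 68 mm tall, no ears; origin at the centre of its foot, z up; stands in the pot (outer place), top 72 mm above the bench
- short_5: short plain cartridge, loose, 30 mm diameter, 68 mm tall, no ears; origin at the centre of its foot, z up; stands in the pot (outer place), top 72 mm above the bench
- bottle_tall: white reagent bottle, 51 mm diameter, 95 mm tall, standing behind the work; origin at the centre of its underside, z up; a bystander
- bottle_amber: amber reagent bottle, 47 mm diameter, 85 mm tall, behind the manifold; origin at the centre of its underside, z up; a bystander
- beaker: glass beaker, 54 mm diameter, 68 mm tall, left of the pot; origin at the centre of its underside, z up; a bystander
Mind the look-alikes: they are no part of the job. What is shaped like the short_3 but green is not meant.

How it is judged (in metres and radians):
On the way, in this order (a step that is already met when the one before it is completed fails the run):
1. the collar has been pulled up against its spring (value of joint collar_lift above 0.007 m), for 0.05 s.
2. the collar is turned to the release position and fully home there, the cartridge still in its socket (value of joint collar_turn above 0.93 rad and value of joint collar_lift below 0.0025 m and z of cartridge in the frame of manifold below 0.02 m), for 0.1 s.
3. the cartridge is lifted clear of the socket (height (world z) of cartridge above 0.1 m), for 0.05 s.
At the end, for the whole second after the job is handed in: The tall cartridge stands upright (0.08 rad) and still in the free place, foot within 6 mm of it sideways and 4 mm of the floor; the six short ones still stand (0.12 rad) on the pot's floor; the collar is at its release end (over 0.93 rad) and home (within 2.5 mm) (horizontal distance between cartridge and gap below 0.006 m and z of cartridge in the frame of gap below 0.004 m and angle between cartridge's own z axis and vertical below 0.08 rad and linear speed of cartridge below 0.02 m/s and value of joint collar_turn above 0.93 rad and value of joint collar_lift below 0.0025 m and angle between each of short_0, short_1, short_2, short_3, short_4, short_5's own z axis and vertical below 0.12 rad and height (world z) of each of short_0, short_1, short_2, short_3, short_4, short_5 below 0.008 m and horizontal distance between each of short_0, short_1, short_2, short_3, short_4, short_5 and pot below 0.042 m); the robot touches nothing.
It fails at once if a bottle or the beaker is knocked over (angle between any of bottle_tall, bottle_amber, beaker's own z axis and vertical above 0.6 rad).
It also fails if it takes over 48 s, if anything falls off the work surface, if the arm or the gripper's body presses on something with over 40 N, if the wrist force passes 120 N, or if a joint passes its speed limit or range.

ROBOT

A 6-joint arm with a two-finger parallel gripper is mounted at the origin on a cart in front of the work surface, level with it; the furniture and walls round the work are solid. World frame = base frame: x ahead of the robot, y to its left, z up, the work surface at z = 0. Lengths are in mm, angles in rad, forces in N, time in s.
With the tool pointing down it reaches from about 375 to 900 mm from the base axis. Payload 3.1 kg.
Tool frame: the origin (TCP) lies midway between the tips of the shut fingers; the grasp point (between the pads) lies 19 mm behind it; z points along the fingers, y is the direction in which the jaws open and shut (so a half turn about z gives the same grasp; the last joint's range is limited). The gripper opens to 85 mm and grips with 20 to 120 N. Pads are 22 mm wide; open, the fingers measure 114 mm over their backs; the gripper's body (76 mm by 85 mm) begins 54 mm behind the grasp point. The pads swing forward as they close: fully open they stand 13 mm farther back than shut.
Start: joints at [1.024, 0.527, 1.433, -0, 1.181, -0.178], TCP at [224.686, 583.192, 231.31] pointing down, gripper open.
Joint ranges: [-3.08, 3.08], [-0.75, 2.2], [0.22, 2.44], [-1.43, 4.57], [0, 2.65], [-2.85, 2.85]. Speed limits (rad/s): [2.79, 2.79, 3.14, 3.14, 3.14, 3.14].

INTERFACE

Orientations are given as a unit quaternion [x, y, z, w].
In Python, from station import bot gives the robot as it stands. Calls block until the motion is done:
- bot.reach(position, orientation): joint-space move of the TCP to a pose.
- bot.move_linear(position, ori=None, v=150): straight line of the TCP; ori=None keeps the orientation; v is the mean speed in mm/s.
- bot.move_joints(angles): joint-space move.
- bot.open() and bot.close(): open the fingers fully, or close them until they stop; the grip force is fixed at half the most.
- bot.wait(seconds).
- bot.solve_ik(position, orientation): joint angles nearest the present ones, or None.
- bot.grab_frame(name): name is "scene" or "top" or "wrist"; returns a dict with "frame" (384x512x3 uint8, red, green, blue), "fx", "fy", "cx", "cy" (pixels), "k1" (the pictures are not rectified: a ray, as slopes to the right and down, at radius r is drawn at 1 + k1 r^2 times it, then the intrinsics apply), "rvec" (rotation vector, rad) and "tvec" (3), from world to camera coordinates, as OpenCV has them. Camera axes: x right, y down, z forward; pixel columns grow to the right and rows downward; lengths in mm; the calibration is good to about 2 mm. A picture is of the moment at which its call begins. There is no depth.
A pose or a line that the arm cannot do raises bot.Unreachable and nothing moves.
- bot.sign_off(): hands the job in, once; it reports no verdict.
Readings, each from a call of its own:
- bot.current_time_s(): time.
- bot.current_joint_pos(): joint angles.
- bot.current_joint_vel(): joint speeds.
- bot.current_tau(): joint torques, N m.
- bot.current_position(): TCP position.
- bot.current_orientation(): TCP orientation.
- bot.current_force(): force on the tool from outside, world axes, zero at the start.
- bot.current_torque(): the same for the moment, N m.
- bot.current_gripper_width(): opening from 0.0 (shut) to 1.0 (fully open).
Only numpy, scipy, OpenCV 4.12 (cv2) and the standard library are available. Lean on these libraries where they do the work, as an engineer would, in place of code of your own. Each camera call takes 0.05 s, during which the arm holds its last target. There are 200 camera calls.

## Working session

There is one attempt and no reset: what is moved stays moved. The work goes in short steps, each a Python script; the robot and the scene stay as the last script left them, time stands still between calls to the robot, and variables do not carry over. Pictures are saved under pics/ and viewed, about 8 in all and at most 12, crops included, and the job is handed in when it is done.

```bash
ls && mkdir -p pics
cat > h.py <<'E'
import numpy as np, cv2
from station import bot
from scipy.spatial.transform import Rotation as R
def grab(name, out=None):
    f=bot.grab_frame(name)
    if out: cv2.imwrite('pics/'+out, cv2.cvtColor(f['frame'],cv2.COLOR_RGB2BGR))
    return f
def K(f): return np.array([[f['fx'],0,f['cx']],[0,f['fy'],f['cy']],[0,0,1.]]), np.array([f['k1'],0,0,0.])
def ray(f,uv):
    k,d=K(f); p=cv2.undistortPoints(np.array([[uv]],float),k,d)[0,0]
    M=cv2.Rodrigues(np.array(f['rvec'],float))[0]; t=np.array(f['tvec'],float).ravel()
    return -M.T@t, M.T@np.array([p[0],p[1],1.])
def plane(f,uv,z):
    o,d=ray(f,uv); return o+d*(z-o[2])/d[2]
def proj(f,P):
    k,d=K(f); return cv2.projectPoints(np.array(P,float).reshape(-1,1,3),np.array(f['rvec'],float),np.array(f['tvec'],float),k,d)[0].reshape(-1,2)
def tri(*fu):
    A=np.zeros((3,3));b=np.zeros(3);L=[]
    for f,uv in fu:
        o,d=ray(f,uv); d/=np.linalg.norm(d); Q=np.eye(3)-np.outer(d,d); A+=Q;b+=Q@o;L.append((Q,o))
    x=np.linalg.solve(A,b); return x,[np.linalg.norm(Q@(x-o)) for Q,o in L]
def down(psi): # tool z down, tool y (jaw axis) at angle psi in world
    y=np.array([np.cos(psi),np.sin(psi),0]);z=np.array([0,0,-1.]);return R.from_matrix(np.c_[np.cross(y,z),y,z]).as_quat()
E
python3 - <<'E'
from h import *
a=grab('scene')['frame'];f=grab('top');b=f['frame']
cv2.imwrite('pics/a.png',cv2.cvtColor(cv2.resize(a,(800,600)),cv2.COLOR_RGB2BGR))
cv2.imwrite('pics/b.png',cv2.cvtColor(cv2.resize(b,(800,600)),cv2.COLOR_RGB2BGR))
print(bot.current_orientation(),bot.current_time_s())
E
```

```text
pics
[ 1.82886303e-01  9.83133561e-01 -9.34904725e-04 -3.57998182e-04] 0.1
```

View pics/a.png

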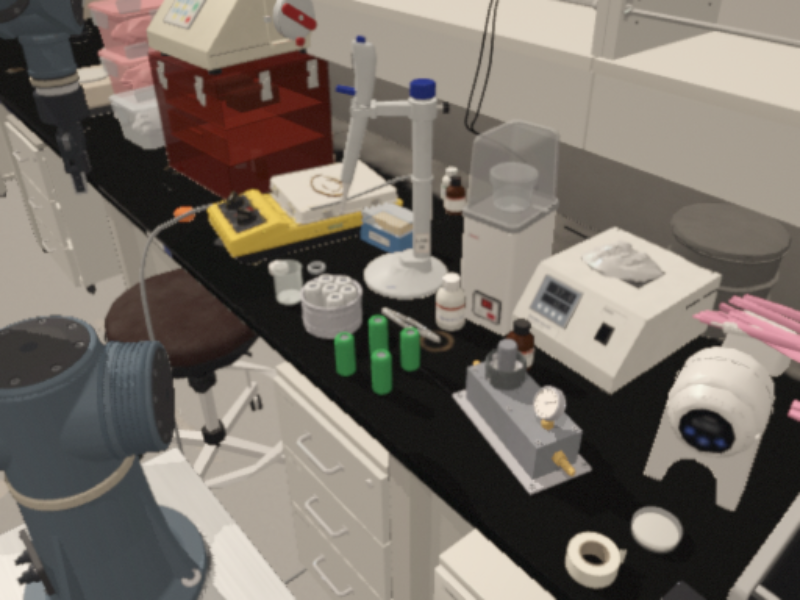

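View pics/b.png

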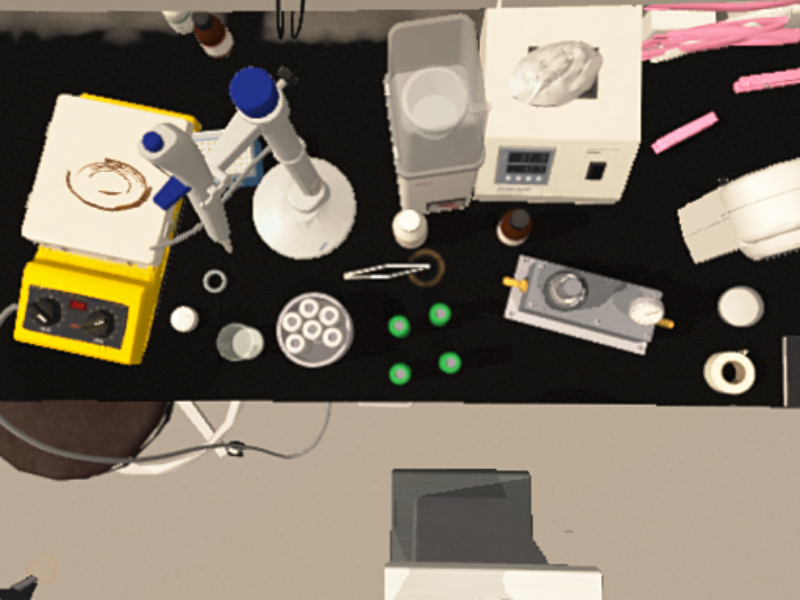

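Top view: the manifold is at (585,303), with the collar and head at (567,290). The pot is at (315,328), holding six white rings with the free place near (314,350). Four green look-alikes stand at (400,325), (440,314), (400,373) and (450,362). Loose rings at (215,281) and (428,268) are also not ours. Next I'll get coarse positions and a close crop.

Run:
```python
from h import *
f=grab('top');s=grab('scene')
S=.64
for n,ut,us,z in [('head',(567,287),(509,346),129),('pot rim c',(315,328),(331,291),62),('short mid',(312,328),None,72),('dial',(646,311),(548,403),110),
  ('beaker',(240,343),(288,268),68),('amber',(515,224),(521,325),85),('white',(409,226),(451,281),95),('stand top',(254,92),(423,88),0),('pip tip',(228,248),(349,184),0)]:
    p=plane(f,np.array(ut)*S,z)
    print(n,p.round(), None if us is None else [x if isinstance(x,list) else x.round() for x in tri((f,np.array(ut)*S),(s,np.array(us)*S))])
a=cv2.resize(f['frame'][165:240,320:440],None,fx=5,fy=5,interpolation=cv2.INTER_CUBIC)[:, :400]
c=cv2.resize(f['frame'][180:240,170:232],(400,375),interpolation=cv2.INTER_CUBIC)
cv2.imwrite('pics/c.png',cv2.cvtColor(np.hstack([a,c]),cv2.COLOR_RGB2BGR))
# wrist camera pose relative to tool
w=grab('wrist');M=cv2.Rodrigues(np.array(w['rvec'],float))[0];o=-M.T@np.array(w['tvec']).ravel()
T=R.from_quat(bot.current_orientation())
print('cam in tool',T.inv().apply(o-np.array(bot.current_position())), (T.inv().as_matrix()@M.T).round(3), w['fx'])
```

```text
head [555. -89. 129.] [array([559., -92., 121.]), [np.float64(2.783093716033213), np.float64(2.7830937160332114)]]
pot rim c [503. 260.  62.] [array([501., 260.,  64.]), [np.float64(1.2711881287978242), np.float64(1.2711881287977378)]]
short mid [502. 263.  72.] None
dial [ 525. -198.  110.] [array([ 525., -198.,  107.]), [np.float64(0.6662987237450282), np.float64(0.666298723744886)]]
beaker [480. 368.  68.] [array([480., 367.,  71.]), [np.float64(0.06134431971138501), np.float64(0.061344319711411036)]]
amber [651. -28.  85.] [array([656., -31.,  78.]), [np.float64(3.799702555169658), np.float64(3.799702555169732)]]
white [646. 123.  95.] [array([650., 122.,  90.]), [np.float64(2.7604811793230337), np.float64(2.7604811793231745)]]
stand top [887. 376.   0.] [array([719., 273., 372.]), [np.float64(0.16117300632126658), np.float64(0.16117300632129394)]]
pip tip [632. 411.   0.] [array([599., 341., 209.]), [np.float64(6.460970728028927), np.float64(6.460970728028839)]]
cam in tool [  81.58418116   -1.1005943  -141.88004371] [[-0.001 -0.951 -0.311]
 [ 1.    -0.001  0.   ]
 [-0.001 -0.311  0.951]] 272.51404034814857
```

View pics/c.png

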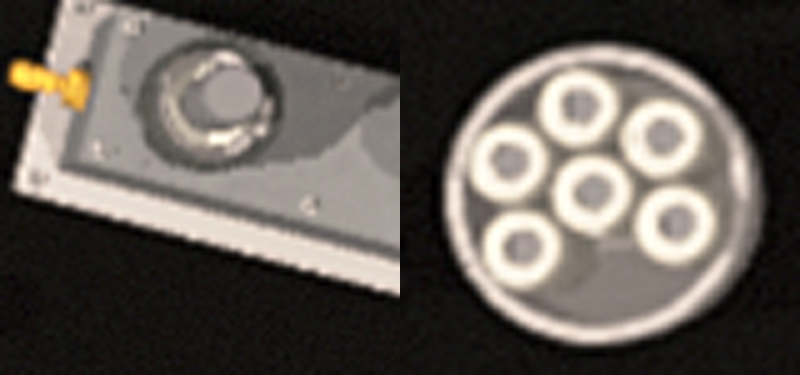

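The crop confirms the collar with its head standing through it, and the six short ones with the free place towards the robot. Next I'll take wrist views of the pot and collar, using the same tool orientation for both.

Run:
```python
from h import *
import pickle
q=down(-np.pi/2)
print(R.from_quat(q).apply([1,0,0]))
for p in [(478,258,230),(478,258,101),(557,-91,260)]:
    print(bot.solve_ik(p,list(q)))
for a in (60,75,90,120,150): # tool x angle
    print(a,bot.solve_ik((557,-91,73),list(down(np.radians(a+90)))))
print(R.from_quat(down(np.radians(180))).apply([1,0,0]))
```

```text
[1.000000e+00 6.123234e-17 0.000000e+00]
[ 2.89138265e-01  4.19273045e-01  1.63999010e+00 -4.44089210e-16
  1.08232951e+00  1.85993459e+00]
[ 2.89138265e-01  6.10039682e-01  1.75016892e+00 -4.44089210e-16
  7.81384054e-01  1.85993459e+00]
[-3.59909395e-01  4.12651563e-01  1.55346088e+00 -4.44089210e-16
  1.17548022e+00  1.21088693e+00]
60 None
75 None
90 [-3.59909395e-01  6.75667119e-01  1.71014407e+00 -4.44089210e-16
  7.55781466e-01  2.78168326e+00]
120 [-3.59909395e-01  6.75667119e-01  1.71014407e+00 -4.44089210e-16
  7.55781466e-01  2.25808448e+00]
150 [-3.59909395e-01  6.75667119e-01  1.71014407e+00 -4.44089210e-16
  7.55781466e-01  1.73448571e+00]
[-3.33066907e-16 -1.00000000e+00  0.00000000e+00]
```

Run:
```python
from h import *
import pickle
q=down(np.pi/2); assert R.from_quat(q).apply([1,0,0])[0]<-.99
bot.reach([330,330,260],list(q))
V={}
bot.reach([470,240,250],list(q)); V['p1']=grab('wrist')
bot.move_linear([470,290,250]); V['p2']=grab('wrist')
bot.move_linear([400,200,270],v=400)
bot.reach([550,-70,270],list(q)); V['c1']=grab('wrist')
bot.move_linear([550,-120,270]); V['c2']=grab('wrist')
for k,v in V.items():
    M=cv2.Rodrigues(np.array(v['rvec'],float))[0];print(k,-M.T@np.array(v['tvec']).ravel())
pickle.dump({k:dict(v) for k,v in V.items()},open('V.pkl','wb'))
I=np.vstack([np.hstack([V['p1']['frame'],V['p2']['frame']]),np.hstack([V['c1']['frame'],V['c2']['frame']])])
cv2.imwrite('pics/d.png',cv2.cvtColor(cv2.resize(I,(800,600),interpolation=cv2.INTER_AREA),cv2.COLOR_RGB2BGR))
print(bot.current_time_s(),bot.current_joint_pos(),bot.current_force())
```

```text
p1 [387.26137077 240.42508296 391.66792997]
p2 [387.09556426 290.18484139 392.06556764]
c1 [467.9722643  -69.20915608 411.72607359]
c2 [ 467.96586635 -119.72654013  412.06541225]
4.8167 [-4.12146736e-01  3.99242904e-01  1.54540819e+00  7.79828004e-04
  1.19765849e+00 -1.98361258e+00] [-0.03707554  0.15286317  0.23410404]
```

View pics/d.png

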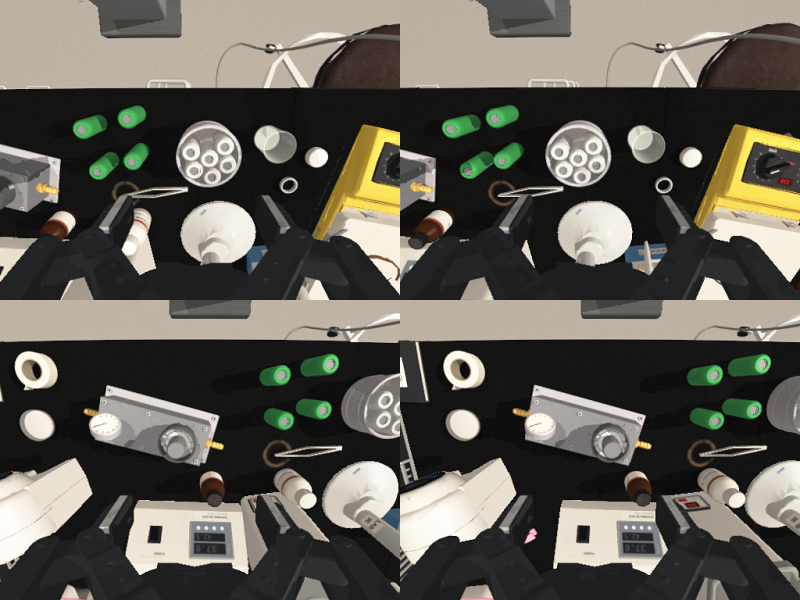

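Run:
```python
from h import *
import pickle
V=pickle.load(open('V.pkl','rb'))
tiles=[]
for k,(u,v) in {'p1':(268,196),'p2':(740-512,196),'c1':(228,184),'c2':(780-512,184)}.items():
    im=V[k]['frame'];h=50
    if k=='c2': u=(608-400)*1.28;u=int(u)
    c=im[v-h:v+h,u-h:u+h]; big=cv2.resize(c,(400,400),interpolation=cv2.INTER_CUBIC)
    hsv=cv2.cvtColor(big,cv2.COLOR_RGB2HSV)
    if k[0]=='p':
        m=(hsv[...,2]>215).astype(np.uint8)*255
        cs,hi=cv2.findContours(m,cv2.RETR_CCOMP,cv2.CHAIN_APPROX_NONE)
        for i,cc in enumerate(cs):
            if len(cc)>20 and 300<cv2.contourArea(cc)<6000:
                e=cv2.fitEllipse(cc);cv2.ellipse(big,e,(255,0,0) if hi[0][i][3]<0 else (0,0,255),1)
                print(k,hi[0][i][3]<0,(np.array(e[0])/4+[u-h-.375,v-h-.375]).round(2),np.round(e[1],0),int(e[2]))
    tiles.append(big)
I=np.vstack([np.hstack(tiles[:2]),np.hstack(tiles[2:])])
cv2.imwrite('pics/e.png',cv2.cvtColor(cv2.resize(I,(600,600)) if 0 else I[:, :],cv2.COLOR_RGB2BGR))
cv2.imwrite('pics/e.png',cv2.cvtColor(cv2.resize(I,(600,600),interpolation=cv2.INTER_AREA),cv2.COLOR_RGB2BGR))
```

```text
p1 True [228.72 242.9 ] [ 19. 104.] 87
p1 True [247.13 232.17] [12. 92.] 116
p1 True [272.06 225.97] [71. 84.] 57
p1 False [270.93 226.69] [46. 49.] 92
p1 True [248.83 217.59] [77. 87.] 51
p1 False [247.94 218.66] [43. 48.] 102
p1 True [291.69 210.64] [75. 88.] 38
p1 False [290.55 211.98] [47. 51.] 77
p1 True [227.78 206.89] [13. 63.] 168
p1 True [268.22 202.68] [78. 88.] 47
p1 False [267.27 203.7 ] [46. 47.] 91
p1 True [244.91 193.8 ] [81. 96.] 39
p1 False [243.51 195.17] [46. 48.] 116
p1 True [288.36 187.19] [80. 91.] 37
p1 False [287.48 188.09] [47. 49.] 68
p1 True [265.59 202.03] [315. 339.] 48
p2 True [178.7 244.1] [ 24. 234.] 85
p2 True [218.28 232.2 ] [ 31. 129.] 104
p2 True [233.04 225.19] [74. 86.] 62
p2 False [232.02 226.06] [45. 48.] 128
p2 True [209.76 216.99] [79. 87.] 63
p2 False [208.41 218.06] [43. 46.] 126
p2 True [189.31 206.71] [14. 56.] 166
p2 True [252.13 210.08] [77. 90.] 44
p2 False [250.89 211.77] [46. 49.] 92
p2 True [228.42 202.17] [81. 89.] 56
p2 False [227.2  203.13] [45. 47.] 120
p2 False [203.04 194.69] [45. 49.] 143
p2 True [247.86 186.69] [82. 92.] 43
p2 False [246.63 187.71] [47. 48.] 129
p2 True [226.63 200.6 ] [315. 329.] 64
```

View pics/e.png

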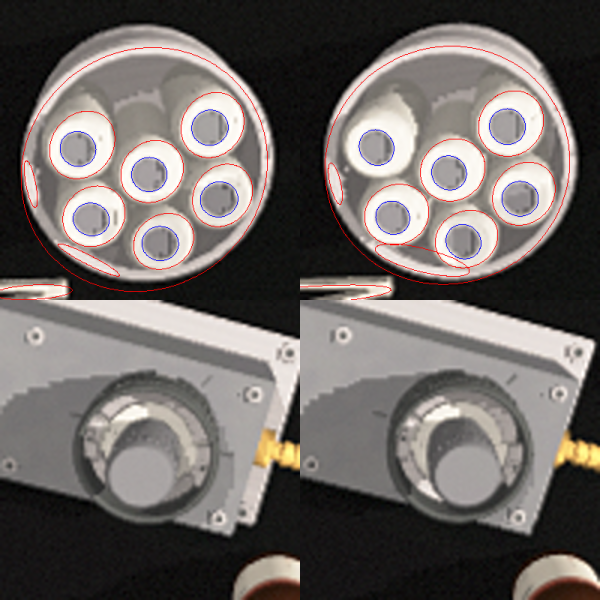

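Run:
```python
from h import *
import pickle
V=pickle.load(open('V.pkl','rb'))
p1=np.array([[270.93,226.69],[247.94,218.66],[290.55,211.98],[267.27,203.7],[243.51,195.17],[287.48,188.09]])
p2=np.array([[232.02,226.06],[208.41,218.06],[250.89,211.77],[227.2,203.13],[203.04,194.69],[246.63,187.71]])
P=[]
for a,b in zip(p1,p2):
    x,e=tri((V['p1'],a),(V['p2'],b)); pl=[plane(V[k],u,72) for k,u in (('p1',a),('p2',b))]
    P.append((pl[0]+pl[1])/2); print(x.round(1),np.round(e,2),pl[0].round(1),pl[1].round(1))
P=np.array(P)[:,:2]
print('dist from mid',np.linalg.norm(P-P[3],axis=1).round(1), np.degrees(np.arctan2(*(P-P[3]).T[::-1])).round(1))
ang=np.sort(np.arctan2(*(np.delete(P,3,0)-P[3]).T[::-1]));print(np.degrees(ang))
o=np.delete(P,3,0)
print('mean of hex from pairs: mid',P[3], 'gap = 6*... est', P[3]*6-0-o.sum(0))
H={}
for k,uv in {'c1':(225.0,192.3),'c2':(None,None)}.items():
    im=V[k]['frame']
    if uv[0] is None: u0=int((608-400)*1.28)-50; uv=(u0+(467-300)/3,134+176/3)
    big=cv2.resize(im,None,fx=4,fy=4,interpolation=cv2.INTER_CUBIC)
    m=np.zeros((big.shape[0]+2,big.shape[1]+2),np.uint8)
    seed=(int(uv[0]*4),int(uv[1]*4))
    cv2.floodFill(cv2.GaussianBlur(big,(5,5),0),m,seed,0,(14,)*3,(14,)*3,4|cv2.FLOODFILL_MASK_ONLY|cv2.FLOODFILL_FIXED_RANGE|(255<<8))
    m=cv2.morphologyEx(m[1:-1,1:-1],cv2.MORPH_OPEN,np.ones((7,7)))
    cs,_=cv2.findContours(m,cv2.RETR_EXTERNAL,cv2.CHAIN_APPROX_NONE);c=max(cs,key=cv2.contourArea)
    e=cv2.fitEllipse(c);H[k]=np.array(e[0])/4-.375;print(k,H[k],np.array(e[1])/4,cv2.contourArea(c)/16,plane(V[k],H[k],129).round(1))
print(tri((V['c1'],H['c1']),(V['c2'],H['c2'])))
# collar rim on upper edge: check by projecting expected circle
for k in('c1','c2'): print(k,proj(V[k],[[557,-91,102],[557,-120,102],[557,-62,102],[528,-91,102],[586,-91,102]]).round(1).tolist())
```

```text
[528.7 269.1  71.5] [0.04 0.04] [528.6 269.1  72. ] [528.5 269.2  72. ]
[516.7 239.8  73.9] [0.02 0.02] [517.5 239.8  72. ] [517.5 239.5  72. ]
[508.6 293.2  72.2] [0.17 0.17] [508.5 293.2  72. ] [508.9 293.2  72. ]
[497.3 263.8  72.4] [0.01 0.01] [497.5 263.8  72. ] [497.5 263.7  72. ]
[486.2 234.4  73. ] [0.07 0.07] [486.4 234.4  72. ] [486.5 234.2  72. ]
[477.2 287.9  73. ] [0.06 0.06] [477.4 288.   72. ] [477.6 287.9  72. ]
dist from mid [31.5 31.3 31.5  0.  31.4 31.4] [   9.8  -50.4   69.1    0.  -110.5  129.6]
[-110.5217683   -50.36081412    9.83761949   69.14503202  129.5916282 ]
mean of hex from pairs: mid [497.49484224 263.7567168 ] gap = 6*... est [466.29692971 258.31493151]
c1 [224.88713074 192.15330505] [19.03079987 20.79585075] 310.78125 [552.6 -94.4 129. ]
c2 [271.61737061 191.82070923] [18.69923782 21.02444458] 307.75 [552.7 -94.5 129. ]
(array([552.74370458, -94.43251741, 128.70375045]), [np.float64(0.0348886448875308), np.float64(0.03488864488735222)])
c1 [[229.7, 189.1], [205.2, 189.2], [254.3, 189.1], [229.2, 164.9], [230.2, 212.1]]
c2 [[272.6, 188.8], [248.1, 188.8], [297.1, 188.7], [273.2, 164.5], [272.0, 211.7]]
```

Cross-checks agree. The head top triangulates to z 128.7 (129 expected). The short tops are at 71.5–73.9 (72), and pack spacing is 31.3–31.5 (31.5). The free place comes out at (466.4, 258.4). Next is the collar: grip, lift and read the forces.

Run:
```python
from h import *
c=[552.7,-94.4]; q=down(np.radians(20))
def st(n): print(n,round(bot.current_time_s(),2),np.round(bot.current_position(),1),'F',np.round(bot.current_force(),1),'T',np.round(bot.current_torque(),2),'w',round(bot.current_gripper_width(),3),'j6',round(bot.current_joint_pos()[5],3))
bot.reach(c+[180],list(q)); bot.move_linear(c+[74],v=120); st('down')
bot.close(); bot.wait(.2); st('closed')
bot.move_linear(c+[84.5],v=30); bot.wait(.2); st('lift')
```

```text
down 7.01 [553.3 -94.6  74.6] F [-0.2  0.7 -0.4] T [ 0.07 -0.01  0.01] w 1.003 j6 -0.718
closed 7.59 [554.8 -94.2  75.6] F [1.7 3.5 5.8] T [ 0.46 -0.32  0.06] w 0.66 j6 -0.718
lift 8.29 [554.8 -94.2  83.6] F [  6.9   2.4 -10.5] T [ 0.46 -1.11  0.03] w 0.658 j6 -0.718
```

```bash
cat >> h.py <<'E'
def st(n): print(n,round(bot.current_time_s(),2),np.round(bot.current_position(),1),'F',np.round(bot.current_force(),1),'T',np.round(bot.current_torque(),2),'w',round(bot.current_gripper_width(),3),'j6',round(bot.current_joint_pos()[5],3))
E
python3 - <<'E'
from h import *
bot.move_linear([555,-94.2,87.2],v=30); bot.wait(.2); st('lift2')
j0=np.array(bot.current_joint_pos())
q=down(np.radians(20))
j=np.array(bot.solve_ik([555,-94.2,87.2],list(q))); j5=j[5]
print(np.round(j-j0,4))
for d in (.35,.7,1.03):
    j[5]=j5-d; bot.move_joints(list(j)); st(d)
bot.wait(.2); st('turned')
E
```

```text
lift2 8.76 [554.9 -94.1  86.8] F [  2.1   0.7 -12.2] T [ 0.25 -1.08  0.08] w 0.658 j6 -0.716
[ 0.     -0.0006 -0.0004 -0.0004  0.0008  0.0001]
0.35 9.18 [554.6 -94.2  87. ] F [  1.1  -0.7 -12.5] T [ 0.28 -0.83  0.01] w 0.657 j6 -1.063
0.7 9.61 [554.3 -94.5  87. ] F [ -0.3  -3.  -12.1] T [ 0.16 -0.45  0.01] w 0.66 j6 -1.412
1.03 10.03 [554.1 -94.7  87. ] F [ -1.   -5.9 -12.3] T [-0.16 -0.08 -0.  ] w 0.659 j6 -1.741
turned 10.22 [554.2 -94.7  87. ] F [ -0.6  -5.8 -11.2] T [-0.22 -0.08  0.04] w 0.662 j6 -1.741
```

Run:
```python
from h import *
q=down(np.radians(20)+1.047)
bot.move_linear([554.8,-95.2,87.2],ori=list(q),v=20); bot.wait(.15); st('1.047')
for z in (83,79,76.5): bot.move_linear([554.8,-95.2,z],v=30); bot.wait(.1); st(z)
```

```text
1.047 10.62 [554.2 -94.8  87. ] F [  0.3  -2.1 -11.7] T [ 0.26 -0.07 -0.07] w 0.656 j6 -1.763
83 11.02 [554.2 -94.9  82.8] F [ -2.5  -0.7 -10.5] T [ 0.37  0.15 -0.04] w 0.657 j6 -1.764
79 11.4 [554.2 -94.9  78.9] F [-3.2  0.3 -7.9] T [ 0.43  0.39 -0.08] w 0.657 j6 -1.764
76.5 11.75 [554.2 -94.9  76.4] F [-5.   0.4 -6.7] T [ 0.58  0.57 -0.04] w 0.657 j6 -1.764
```

Run:
```python
from h import *
bot.open(); bot.wait(.1); st('open')
bot.move_linear([554.2,-94.9,170],v=200)
bot.reach([550,-95,250],list(down(np.pi/2))); bot.wait(.1)
f=grab('wrist'); uv=proj(f,[[553,-94.5,129]])[0]; print(uv)
im=f['frame'];big=cv2.resize(im,None,fx=4,fy=4,interpolation=cv2.INTER_CUBIC)
m=np.zeros((big.shape[0]+2,big.shape[1]+2),np.uint8)
cv2.floodFill(cv2.GaussianBlur(big,(5,5),0),m,(int(uv[0]*4),int(uv[1]*4)),0,(14,)*3,(14,)*3,4|cv2.FLOODFILL_MASK_ONLY|cv2.FLOODFILL_FIXED_RANGE|(255<<8))
m=cv2.morphologyEx(m[1:-1,1:-1],cv2.MORPH_OPEN,np.ones((7,7)))
c=max(cv2.findContours(m,cv2.RETR_EXTERNAL,cv2.CHAIN_APPROX_NONE)[0],key=cv2.contourArea);e=cv2.fitEllipse(c)
h=np.array(e[0])/4-.375;print(h,e[1],plane(f,h,129).round(1)); st('')
cv2.ellipse(big,e,(255,0,0),1)
u,v=(uv*4).astype(int); cv2.imwrite('pics/f.png',cv2.cvtColor(big[v-260:v+200,u-250:u+250],cv2.COLOR_RGB2BGR))
```

```text
open 12.26 [555.6 -95.5  77. ] F [0.2 0.7 0.3] T [-0.07  0.    0.  ] w 0.998 j6 -1.765
[248.65288823 200.13887213]
[248.33551025 199.8391571 ] (80.93951416015625, 87.43756103515625) [552.7 -94.8 129. ]
 13.44 [548.5 -94.5 247.6] F [-0.9 -0.1 -0.3] T [-0.    0.02  0.02] w 0.999 j6 -1.942
```

View pics/f.png

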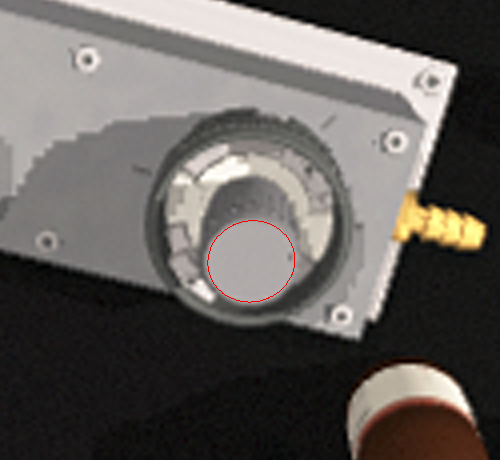

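The view shows the head at (553,-95), unchanged, with the collar ring level around it. The gripper opened without residual force after the spring force had fallen to 6.7 N, so the collar should be home. Next I'll grip the head and test-lift.

Run:
```python
from h import *
q=list(down(np.pi/2))
bot.move_linear([553.5,-94.8,140],ori=q,v=150); bot.move_linear([553.5,-94.8,106],v=80); bot.wait(.2); st('at')
bot.close(); bot.wait(.2); st('closed')
bot.move_linear([553.5,-94.8,112],v=30); bot.wait(.15); st('l6')
```

```text
at 15.1 [553.9 -94.9 106.5] F [ 0.2 -0.1 -0.7] T [-0.   -0.01 -0.02] w 1.001 j6 -1.939
closed 15.89 [553.7 -94.9 106.3] F [-0.9 -0.6  3. ] T [-0.07  0.07 -0.01] w 0.28 j6 -1.939
l6 16.39 [553.1 -94.6 111.7] F [-1.8 -0.3 -1.5] T [0.03 0.01 0.  ] w 0.284 j6 -1.939
```

Run:
```python
from h import *
bot.move_linear([553.5,-94.8,217],v=120); st('up')
bot.move_linear([467.4,258.2,217],v=160); bot.wait(.3); st('over')
bot.move_linear([467.4,258.2,190],v=80); bot.wait(.3); st('over')
f=grab('wrist'); import pickle; pickle.dump(dict(f),open('W.pkl','wb'))
s=grab('scene')
G=[467.4,258.2,4]
u=proj(f,[G,[467.4,258.2,92],[467.4,258.2,72]]);print(u)
a=cv2.resize(f['frame'][120:270,160:360],(600,450),interpolation=cv2.INTER_CUBIC)
us=proj(s,[[467.4,258.2,92]])[0].astype(int); b=cv2.resize(s['frame'][us[1]-60:us[1]+50,us[0]-25:us[0]+25],(200,440),interpolation=cv2.INTER_CUBIC)
cv2.imwrite('pics/g.png',cv2.cvtColor(np.hstack([a[:440],b]),cv2.COLOR_RGB2BGR))
```

```text
up 17.42 [552.8 -94.6 216.3] F [ 0.3  0.4 -1.9] T [-0.04  0.01 -0.02] w 0.279 j6 -1.939
over 20.14 [467.5 258.  217. ] F [ 0.4  0.3 -2. ] T [-0.02  0.04  0.02] w 0.278 j6 -1.276
over 20.93 [467.7 258.3 190.5] F [-0.1 -0.4 -1.8] T [-0.    0.04  0.05] w 0.283 j6 -1.275
[[248.65843395 178.68257446]
 [248.76204043 201.54047311]
 [248.7329165  195.1147256 ]]
```

View pics/g.png

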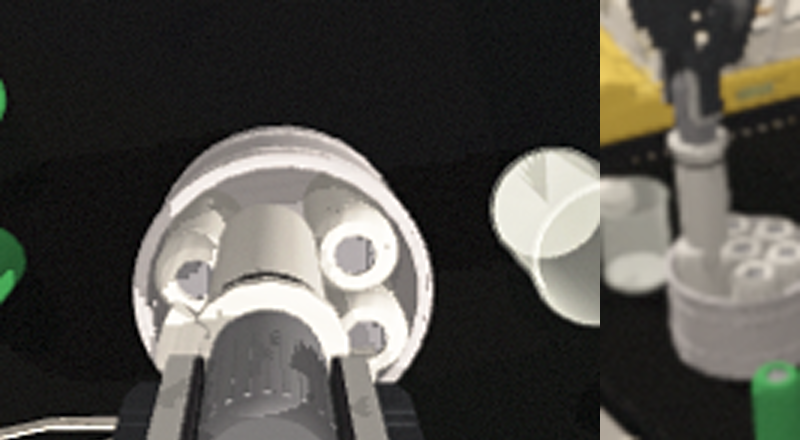

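Run:
```python
from h import *
import pickle
f=pickle.load(open('W.pkl','rb'))
for dv in(204,206,208): print(plane(f,(160+267.5/3-.33,120+dv/3-.33),92).round(1))
g=[466.4,258.4]
print('expected -x edge px (z 92) if centred:', proj(f,[[466.4-15,258.4,95],[466.4-13,258.4,92]]).round(1))
print('head ctr',plane(f,(160+266.5/3-.33,120+430/3),213).round(1))
```

```text
[454.  258.3  92. ]
[454.6 258.3  92. ]
[455.2 258.3  92. ]
expected -x edge px (z 92) if centred: [[249.  185.8]
 [249.  187.1]]
head ctr [459.  257.9 213. ]
```

The foot hangs over the free place: its camera y is 258.3 against 258.4 for the gap, and x is about 0.5–1 mm high. I'll trim that and lower, watching the force.

Run:
```python
from h import *
x,y=466.8,258.3
for z in (175,164,152,140,128,116,108,104):
    bot.move_linear([x,y,z],v=60); bot.wait(.08); F=np.array(bot.current_force()); st(z)
    if F[2]>8 or np.hypot(F[0],F[1])>12: print('STOP');break
```

```text
175 21.51 [466.8 258.3 174.8] F [-0.1  0.6 -1.1] T [-0.05 -0.04 -0.01] w 0.282 j6 -1.275
164 21.93 [466.8 258.3 163.9] F [ 0.7 -0.6 -1.4] T [ 0.05 -0.05  0.03] w 0.284 j6 -1.275
152 22.36 [466.7 258.3 151.8] F [-0.5  0.5 -2.4] T [-0.04  0.01  0.02] w 0.28 j6 -1.275
140 22.79 [466.7 258.3 139.8] F [ 1.1  0.6 -1.6] T [0.   0.01 0.02] w 0.28 j6 -1.275
128 23.23 [466.7 258.2 127.8] F [ 0.2 -1.3 -1.8] T [0.05 0.03 0.02] w 0.282 j6 -1.275
116 23.66 [466.7 258.3 115.8] F [ 0.1  0.3 -1.7] T [-0.05  0.03  0.03] w 0.281 j6 -1.275
108 24.02 [466.7 258.3 107.8] F [ 0.  -0.5 -2.2] T [-0.05 -0.03  0.02] w 0.281 j6 -1.275
104 24.36 [466.7 258.3 104. ] F [-0.3 -0.2 -2.6] T [-0.04 -0.02  0.05] w 0.282 j6 -1.275
```

It slid in without contact. Now I'll lower to the floor until I feel it, release, back straight up and look.

Run:
```python
from h import *
x,y=466.8,258.3
for z in np.arange(103,98.5,-.7):
    bot.move_linear([x,y,z],v=20); bot.wait(.08); F=np.array(bot.current_force()); st(z)
    if F[2]>2: break
bot.open(); bot.wait(.3); st('open')
bot.move_linear([x,y,200],v=150); bot.move_linear([440,240,250],v=150); bot.wait(.3)
f=grab('wrist');s=grab('scene');t=grab('top'); st('')
u=proj(f,[[466,258,125]])[0].astype(int); a=cv2.resize(f['frame'][u[1]-50:u[1]+60,max(0,u[0]-50):u[0]+50],(400,440),interpolation=cv2.INTER_CUBIC)
u=proj(t,[[554,-95,102]])[0].astype(int); b=cv2.resize(t['frame'][u[1]-27:u[1]+28,u[0]-25:u[0]+25],(400,440),interpolation=cv2.INTER_CUBIC)
cv2.imwrite('pics/i.png',cv2.cvtColor(np.hstack([a,b]),cv2.COLOR_RGB2BGR))
import pickle; pickle.dump(dict(f),open('W2.pkl','wb')); print(proj(f,[[466.4,258.4,125]]),max(0,proj(f,[[466,258,125]])[0].astype(int)[0]-50),proj(f,[[466,258,125]])[0].astype(int)[1]-50)
```

```text
103.0 24.69 [466.8 258.3 103. ] F [-0.4 -0.3 -2.2] T [ 0.   -0.01 -0.05] w 0.279 j6 -1.275
102.3 25.02 [466.8 258.3 102.3] F [ 0.2 -0.2 -2.4] T [-0.01  0.04 -0.01] w 0.28 j6 -1.275
101.6 25.36 [467.  258.3 101.8] F [ 0.1 -0.2  0.5] T [-0.04  0.01 -0.06] w 0.284 j6 -1.275
100.89999999999999 25.69 [467.3 258.4 101.8] F [ 0.4 -1.   6.2] T [-0.12  0.1  -0.03] w 0.276 j6 -1.275
open 26.62 [466.8 258.3 100.9] F [ 0.1  0.2 -0.4] T [ 0.01 -0.03 -0.01] w 0.996 j6 -1.275
 28.43 [440.  240.  249.6] F [ 0.2 -0.6 -0.5] T [-0.05  0.01 -0.06] w 0.998 j6 -1.295
[[266.37623716 217.98003928]] 216 167
```

View pics/i.png

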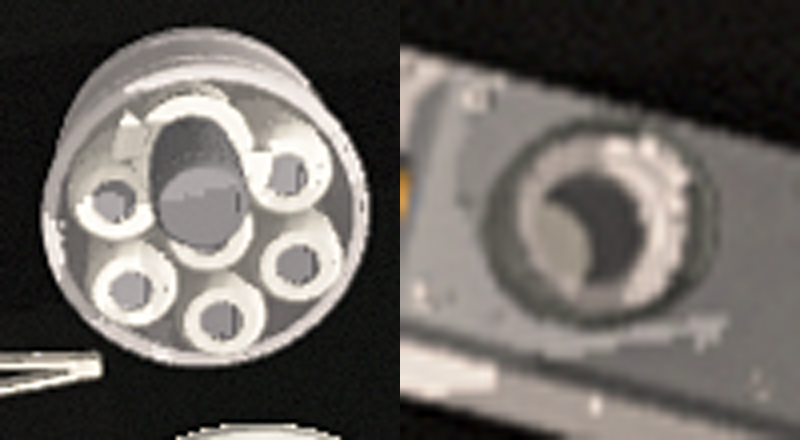

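Run:
```python
from h import *
import pickle
f=pickle.load(open('W2.pkl','rb')); print('head',plane(f,(216+204/4-.4,167+207/4-.4),125).round(1))
bot.sign_off()
```

```text
head [466.8 258.6 125. ]
the job is handed in; nothing more can be done
```

The tall cartridge now stands in the free place of the pot and the job is handed in, with the clock at about 28.4 s of the 48 s. No verdict was reported.

- **Collar:** I gripped the ring, pulled it up about 11 mm (the wrist read about 12 N) and turned it 60° anticlockwise. I then lowered it while still gripped. The spring pull fell steadily to 6.7 N, its value when home, before I let go.
- **Cartridge:** It lifted out with only its own weight on the wrist, so the lugs were clear of the ears. It went into the free place without touching anything and met the floor at TCP height 101.8 mm, the height I expected. I then opened the fingers and backed away.
- **Last checks:** The head is at (466.8, 258.6) against a measured gap of (466.4, 258.4), about 0.4 mm off. All six short cartridges look upright in the pot, and the collar sits empty.
- **Not checked again:** I did not look at the bottles and beaker again at the end. The wrist forces gave no sign of an unplanned contact.
- **Disagreement:** The collar axis found by touch was about 1.5–2 mm further out in x than the camera showed. I worked from camera differences between the head and the gap to cancel this.
- **Inferred:** That the collar is home comes from the spring-force readings and the empty-collar view; I did not measure its height.

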